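Show the lot in the lever-lid display case

ROBOT

A 6-joint arm with a two-finger parallel gripper is mounted at the origin on the work surface. World frame = base frame: x ahead of the robot, y to its left, z up, the work surface at z = 0. Lengths are in m, angles in rad, forces in N, time in s.
With the tool pointing down it reaches from about 0.35 to 0.8 m from the base axis. Payload 7.3 kg.
Tool frame: the origin (TCP) lies at the very end of the fingers, on their centre line; the grasp point (between the pads) lies 19 mm behind it; z points along the fingers, y is the direction in which the jaws open and shut (so a half turn about z gives the same grasp; the last joint's range is limited). The gripper opens to 85 mm and grips with 20 to 120 N. Pads are 22 mm wide; open, the fingers measure 114 mm over their backs; the gripper's body (76 mm by 85 mm) begins 54 mm behind the grasp point. The pads swing forward as they close: fully open they stand 13 mm farther back than shut.
Start: joints at [-1.259, 0.342, 1.524, -0, 1.275, -0.146], TCP at [0.232, -0.471, 0.231] pointing down, gripper open.
Joint ranges: [-2.53, 2.53], [-0.77, 2.02], [0.04, 2.7], [-1, 4.14], [0.28, 2.66], [-3.11, 3.11]. Speed limits (rad/s): [2.57, 2.57, 3.14, 3.14, 3.14, 3.14].

INTERFACE

Orientations are given as a rotation vector (axis times angle).
In Python, from cell import ctrl, kin, cams gives the robot as it stands. The module is installed in compiled form; this text tells all that it offers. Calls block until the motion is done:
- ctrl.goto(position, orientation): joint-space move of the TCP to a pose.
- ctrl.line_to(position, ori=None, rate=0.15, stop_force=None): straight line of the TCP; ori=None keeps the orientation; rate is the mean speed in m/s. With stop_force (N) it stops when the force on the tool has changed by that much, and returns True; else False.
- ctrl.set_joints(angles): joint-space move.
- ctrl.move_gripper(opening): finger opening in m; the grip force is fixed at half the most; returns when the fingers have stopped.
- ctrl.pause(seconds).
- kin.ik(position, orientation): joint angles nearest the present ones, or None.
- cams.snapshot(name): name is "scene" or "top"; returns a dict with "color" (384x512x3 uint8, red, green, blue), "fx", "fy", "cx", "cy" (pixels), "R" (3x3) and "t" (3): a world point X has camera coordinates R X + t. Camera axes: x right, y down, z forward; pixel columns grow to the right and rows downward; lengths in m; the calibration is good to about 2 mm. A picture is of the moment at which its call begins. There is no depth.
A pose or a line that the arm cannot do raises ctrl.Unreachable and nothing moves.
- ctrl.sign_off(): hands the job in, once; it reports no verdict.
Readings, each from a call of its own:
- ctrl.current_time_s(): time.
- ctrl.current_qpos(): joint angles.
- ctrl.current_qvel(): joint speeds.
- ctrl.current_joint_efforts(): joint torques, N m.
- ctrl.current_position(): TCP position.
- ctrl.current_orientation(): TCP orientation.
- ctrl.current_contact_force(): force on the tool from outside, world axes, zero at the start.
- ctrl.current_moment(): the same for the moment, N m.
- ctrl.current_opening(): finger opening in m.
Only numpy, scipy, OpenCV 4.12 (cv2) and the standard library are available. Lean on these libraries where they do the work, as an engineer would, in place of code of your own. Each camera call takes 0.05 s, during which the arm holds its last target. There are 200 camera calls.

TASK

On the saleroom counter stand two lever-operated display cases. Press down the front lever of the taller case with the fingertips until its lid is fully open, keep it open for at least two seconds so the buyer can look, then let the lever rise slowly so that the lid eases shut without slamming, and move clear. Work only through that lever: do not touch the lids, lift anything, work the lower case or disturb the things standing around.

Things in the scene. Friction and masses are not known exactly. Their poses are not given: they have to be found in the camera images.
- tall_case: The taller of the two display cases; bangles on a cone stand inside. Fixed to the counter. Dark wood frame with milky-clear sides and a lid alike, framed, 180 x 180 mm in plan, 170 mm high to the top of the closed lid. Origin: centre of its underside, on the counter. Its own -x axis points out of the front, where the lever sticks out towards the robot; z is up.
- tall_press (a point): Spot to press: centre of the top face of the tall case's lever paddle, moving with it. Dark wood plate 52 mm wide (case's y), 34 long, 12 thick, on a brass arm, 108 mm out from the case's front (198 mm from its centre), about 90 mm above the counter at rest, sloping 0.22 rad (outer edge higher). Fully pressed the spot is 59 mm lower and slopes 0.22 rad the other way.
- tall_pivot (a point): Pivot of the tall case's lever, on its level axis along the case's y: 55 mm above the counter and 63 mm in front of the case's centre (case -x). The paddle's centre swings about it at 135 mm radius, and the press spot lies 6 mm off that radius (the half thickness, upward).
- tall_lever (a joint): Angle of the lever, rad: 0 at rest (paddle up), grows as the paddle is pressed down, 0.44 fully down at its stop. Nothing holds it down: let go, and the lid's weight throws it up again.
- tall_lid (a joint): Angle of the lid, rad: 0 closed, 1.1 fully open. Always 2.5 times the lever's angle (a brass rod links them). Hinged along the case's top front edge (lever side); its far edge, 180 mm away, rises. Pressing takes 6 to 12 N at first, 2 to 5 N fully open. Hardly damped: let go, it slams (over 2.5 rad/s downward).
- low_case: The lower display case, with flat pads of rings inside; otherwise the same. To be left alone. Fixed to the counter. Dark wood frame with milky-clear sides and a lid alike, framed, 180 x 180 mm in plan, 105 mm high to the top of the closed lid. Origin: centre of its underside, on the counter. Its own -x axis points out of the front, where the lever sticks out towards the robot; z is up.
- low_press (a point): Spot to press: centre of the top face of the low case's lever paddle, moving with it. Dark wood plate 52 mm wide (case's y), 34 long, 12 thick, on a brass arm, 108 mm out from the case's front (198 mm from its centre), about 90 mm above the counter at rest, sloping 0.22 rad (outer edge higher). Fully pressed the spot is 59 mm lower and slopes 0.22 rad the other way.
- low_pivot (a point): Pivot of the low case's lever, on its level axis along the case's y: 55 mm above the counter and 63 mm in front of the case's centre (case -x). The paddle's centre swings about it at 135 mm radius, and the press spot lies 6 mm off that radius (the half thickness, upward).
- low_lever (a joint): Angle of the lever, rad: 0 at rest (paddle up), grows as the paddle is pressed down, 0.44 fully down at its stop. Nothing holds it down: let go, and the lid's weight throws it up again.
- low_lid (a joint): Angle of the lid, rad: 0 closed, 1.1 fully open. Always 2.5 times the lever's angle (a brass rod links them). Hinged along the case's top front edge (lever side); its far edge, 180 mm away, rises. Pressing takes 6 to 12 N at first, 2 to 5 N fully open. Hardly damped: let go, it slams (over 2.5 rad/s downward).
- pot: Loose turned wooden pot with fixed lid and knob, 78 mm across, 80 mm high, stands between the cases. Origin: centre of its underside. Leave alone.
- cone: Loose pale wooden ring cone, 56 mm across its foot, 64 mm high, in front of the gap between the cases. Origin: centre of its underside. Leave alone.
- giftbox: Loose small card jewellery box, 63 x 63 x 44 mm, to the left (+y) of the left-hand case. Origin: centre of its underside. Leave alone.

How it is judged:
On the way, in this order (a step that is already met when the one before it is completed fails the run):
1. the tall case's lid is open all the way and kept so for two seconds (value of joint tall_lid above 1.03 rad), for 1.9 s.
2. the tall case's lid is shut again (value of joint tall_lid below 0.04 rad), for 0.2 s.
At the end, for the whole second after the job is handed in: Both lids shut (within 0.04 rad) and both levers up (within 0.02 rad); the pot, cone and box upright within 20 mm of where they stood (value of joint each of tall_lid, low_lid below 0.04 rad and value of joint each of tall_lever, low_lever below 0.02 rad and distance of each of pot, cone, giftbox from where it was at the start of the episode below 0.02 m and angle between each of pot, cone, giftbox's own z axis and vertical below 0.1 rad); the robot touches nothing.
It fails at once if the tall case's lid falls faster than 2.5 rad/s (slams) (velocity of joint tall_lid below -2.5 rad/s).
It fails at once if a lid is touched by the robot (over 1 N) ((contact force between tall_lid and the fingers above 1 N or contact force between tall_lid and the arm above 1 N) or (contact force between low_lid and the fingers above 1 N or contact force between low_lid and the arm above 1 N)).
It fails at once if the lower case's lever or lid is worked (lid over 0.08 rad) (value of joint low_lid above 0.08 rad).
It fails at once if a bystander is moved over 20 mm, lifted or tipped (distance of any of pot, cone, giftbox from where it was at the start of the episode above 0.02 m or angle between any of pot, cone, giftbox's own z axis and vertical above 0.3 rad).
It also fails if it takes over 45 s, if anything falls off the work surface, if the arm or the gripper's body presses on something with over 40 N, if the wrist force passes 120 N, or if a joint passes its speed limit or range.

## Working session

There is one attempt and no reset: what is moved stays moved. The work goes in short steps, each a Python script; the robot and the scene stay as the last script left them, time stands still between calls to the robot, and variables do not carry over. Pictures are saved under pics/ and viewed, about 8 in all and at most 12, crops included, and the job is handed in when it is done.

```bash
mkdir -p pics
python3 - <<'E'
from cell import ctrl,kin,cams
import cv2,numpy as np,pickle
d={}
for n in("scene","top"):
    s=cams.snapshot(n);d[n]=s;cv2.imwrite(f"pics/{n}0.png",cv2.resize(s["color"][:,:,::-1],(800,600),interpolation=cv2.INTER_CUBIC))
    print(n,s["fx"],s["fy"],s["cx"],s["cy"],np.round(-s["R"].T@s["t"],3),np.round(s["R"],3).tolist())
pickle.dump(d,open("s0.pkl","wb"));print(ctrl.current_time_s(),ctrl.current_orientation(),ctrl.current_opening())
E
```

```text
scene 402.34706887363404 402.34706887363404 252.73806592551261 187.06725499528054 [ 1.311 -0.262  0.95 ] [[0.41, 0.912, -0.002], [0.675, -0.305, -0.672], [-0.613, 0.274, -0.741]]
top 364.7631786018657 364.7631786018657 257.32550615302733 194.16060707007514 [0.556 0.055 1.146] [[0.021, -1.0, -0.012], [-0.998, -0.02, -0.052], [0.052, 0.013, -0.999]]
0.1 [-3.05827843e+00 -7.12618677e-01  1.90147785e-04] 0.08505301814189554
```

View pics/scene0.png

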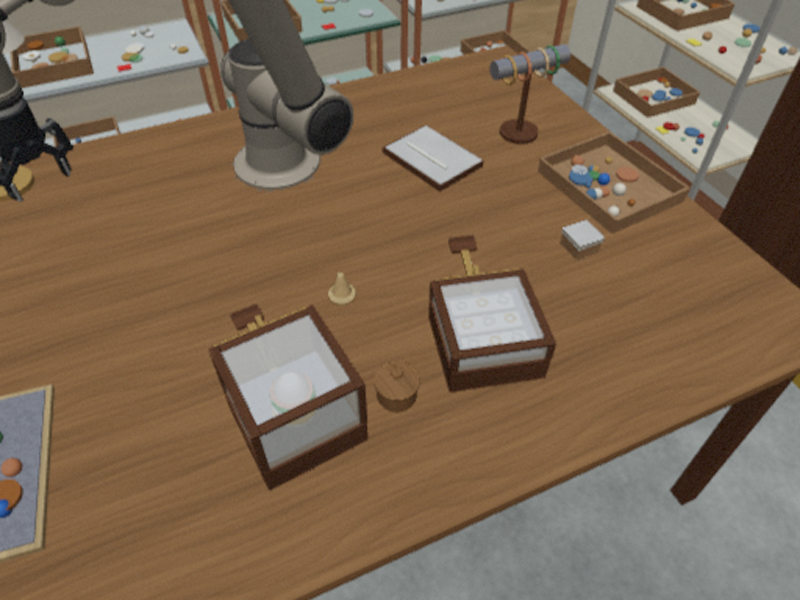

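View pics/top0.png

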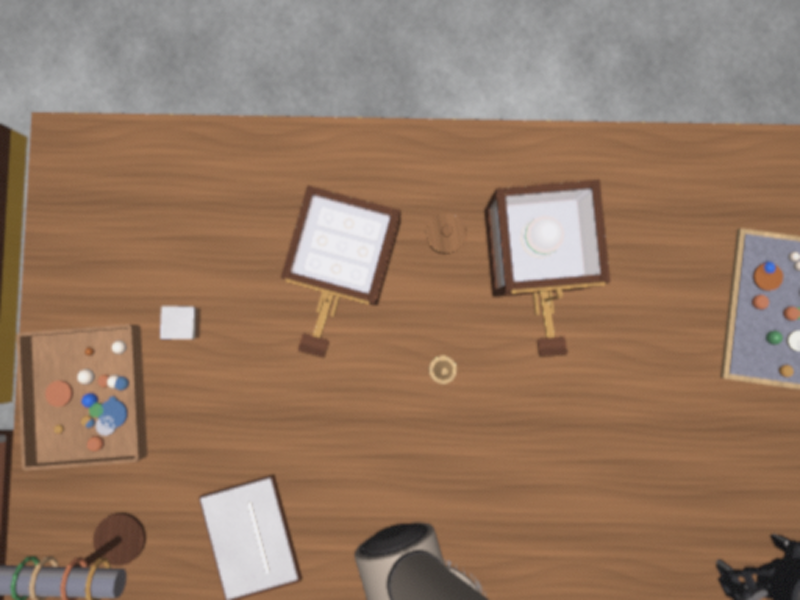

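The scene picture shows the tall case at about (290,390) with its paddle at (247,318). The top picture shows its lid at about (553,235) and its paddle at (551,346); the cone is at (443,370), the pot at (446,233) and the low case's paddle at (314,345). Next I measure the paddle by colour mask in both views, and the lid outline at z = 0.17.

```bash
cat > h.py <<'E'
import numpy as np,cv2
def ray(s,uv):
    d=s["R"].T@np.array([(uv[0]-s["cx"])/s["fx"],(uv[1]-s["cy"])/s["fy"],1.]);return -s["R"].T@s["t"],d/np.linalg.norm(d)
def plane(s,uv,z):
    o,d=ray(s,uv);return o+d*(z-o[2])/d[2]
def tri(a,ua,b,ub):
    A=np.zeros((3,3));r=np.zeros(3);L=[ray(a,ua),ray(b,ub)]
    for o,d in L:
        P=np.eye(3)-np.outer(d,d);A+=P;r+=P@o
    X=np.linalg.solve(A,r);return X,[np.linalg.norm(np.cross(X-o,d)) for o,d in L]
def dark(s,roi,thr):
    x0,y0,x1,y1=roi;c=cv2.GaussianBlur(s["color"],(3,3),0).astype(int)
    m=np.zeros(c.shape[:2],np.uint8);m[y0:y1,x0:x1]=(c.max(2)<thr)[y0:y1,x0:x1]
    k=max(cv2.findContours(m,cv2.RETR_EXTERNAL,cv2.CHAIN_APPROX_NONE)[0],key=cv2.contourArea)
    return m,k
E
python3 - <<'E'
import pickle,numpy as np,cv2
from h import *
d=pickle.load(open("s0.pkl","rb"));T,S=d["top"],d["scene"]
for s,p in((T,(353,221)),(T,(353,235)),(T,(365,221)),(S,(158,203)),(S,(150,215))): print(s["color"][p[1],p[0]])
out=[]
for n,s,roi in(("top",T,(325,208,380,240)),("scene",S,(135,190,182,213))):
    m,k=dark(s,roi,95);r=cv2.minAreaRect(k);M=cv2.moments(k);u=(M["m10"]/M["m00"],M["m01"]/M["m00"])
    print(n,"paddle",r,u,cv2.contourArea(k));out.append(u)
    if n=="top": print("corners z.09",np.round([plane(s,p,.09) for p in cv2.boxPoints(r)],3).tolist())
print("tri",tri(T,out[0],S,out[1]),"plane z.087",plane(T,out[0],.087))
m,k=dark(T,(300,105,400,195),95)
hull=cv2.convexHull(k);ap=cv2.approxPolyDP(hull,4,True)[:,0];print("lid poly",ap.tolist())
print(np.round([plane(T,p,.17) for p in ap],3).tolist())
for nm,p,z in(("cone",(443*.64,370*.64),.03),("pot",(446*.64,233*.64),.08),("lowpaddle",(314*.64,345*.64),.087)):print(nm,np.round(plane(T,p,z),3))
a=[cv2.resize(s["color"][y:y+100,x:x+130,::-1],None,fx=3,fy=3,interpolation=cv2.INTER_NEAREST) for s,x,y in((T,300,140),(S,110,180))]
for im,uu,(x,y) in zip(a,out,((300,140),(110,180))): cv2.drawMarker(im,(int((uu[0]-x+.5)*3),int((uu[1]-y+.5)*3)),(0,255,0),0,10)
cv2.imwrite("pics/crop1.png",np.hstack(a))
E
```

```text
[111  73  56]
[162 116  83]
[152 108  78]
[97 65 45]
[142 112  68]Traceback (most recent call last):
  File "<stdin>", line 7, in <module>
  File "h.py", line 14, in dark
    k=max(cv2.findContours(m,cv2.RETR_EXTERNAL,cv2.CHAIN_APPROX_NONE)[0],key=cv2.contourArea)
ValueError: max() iterable argument is empty
```

Run:
```python
import pickle,numpy as np,cv2
from h import *
d=pickle.load(open("s0.pkl","rb"));T,S=d["top"],d["scene"]
out=[]
for n,s,roi in(("top",T,(325,208,380,240)),("scene",S,(135,190,182,213))):
    m,k=dark(s,roi,130 if n=="top" else 118);r=cv2.minAreaRect(k);M=cv2.moments(k);u=(M["m10"]/M["m00"],M["m01"]/M["m00"])
    print(n,"paddle",r,u,cv2.contourArea(k));out.append(u)
    if n=="top": print("corners z.09",np.round([plane(s,p,.09) for p in cv2.boxPoints(r)],3).tolist())
print("tri",tri(T,out[0],S,out[1]),"plane z.087",plane(T,out[0],.087))
m,k=dark(T,(300,105,400,195),130)
hull=cv2.convexHull(k);ap=cv2.approxPolyDP(hull,4,True)[:,0];print("lid poly",ap.tolist())
print(np.round([plane(T,p,.17) for p in ap],3).tolist())
for nm,p,z in(("cone",(443*.64,370*.64),.03),("pot",(446*.64,233*.64),.08),("lowpaddle",(314*.64,345*.64),.087)):print(nm,np.round(plane(T,p,z),3))
a=[cv2.resize(s["color"][y:y+100,x:x+130,::-1],None,fx=3,fy=3,interpolation=cv2.INTER_NEAREST) for s,x,y in((T,300,140),(S,110,180))]
for im,uu,(x,y) in zip(a,out,((300,140),(110,180))): cv2.drawMarker(im,(int((uu[0]-x+.5)*3),int((uu[1]-y+.5)*3)),(0,255,0),0,10)
cv2.imwrite("pics/crop1.png",np.hstack(a))
```

```text
top paddle ((352.5896911621094, 221.57589721679688), (12.041595458984375, 18.68523406982422), 85.2363510131836) (352.62044444444444, 221.8044444444444) 187.5
corners z.09 [[0.552, -0.178, 0.09], [0.558, -0.232, 0.09], [0.523, -0.235, 0.09], [0.518, -0.182, 0.09]]
scene paddle ((157.6999969482422, 201.9000244140625), (12.969193458557129, 20.124610900878906), 63.43495178222656) (156.60573476702507, 202.12724014336916) 186.0
tri (array([ 0.53626919, -0.20997501,  0.08397733]), [np.float64(0.0017154493854556775), np.float64(0.001715449385455611)]) plane z.087 [ 0.53688164 -0.20755167  0.087     ]
lid poly [[383, 115], [389, 180], [316, 190], [309, 141], [314, 124]]
[[0.828, -0.267, 0.17], [0.652, -0.283, 0.17], [0.621, -0.089, 0.17], [0.753, -0.068, 0.17], [0.8, -0.081, 0.17]]
cone [ 0.486 -0.013  0.03 ]
pot [ 0.746 -0.011  0.08 ]
lowpaddle [0.531 0.231 0.087]
```

View pics/crop1.png

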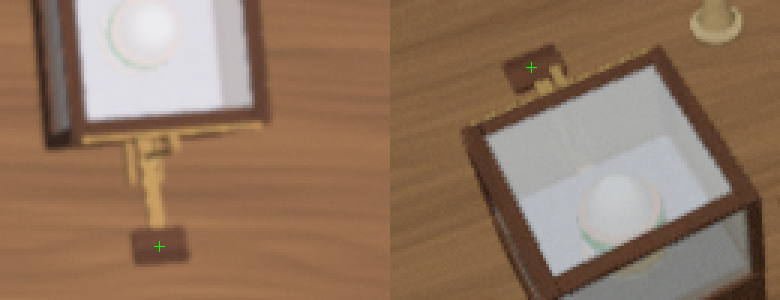

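The measurements agree. The paddle is 54 x 34 mm at (0.537, -0.207), and the case yaw is about 0.1 rad. The case centre worked out from the paddle, (0.730, -0.188), matches the one from the lid side, (0.731, -0.186). I'll move over the paddle with the fingers shut and feel for contact, expected at z of about 0.090–0.093.

```bash
cat > p.py <<'E'
import numpy as np
from scipy.spatial.transform import Rotation as Ro
a=0.1; ex=np.array([np.cos(a),np.sin(a),0]); ey=np.array([-np.sin(a),np.cos(a),0])
P=np.array([0.5365,-0.2065,0.0903])
def ori(s): return Ro.from_matrix(np.c_[-s*ex,s*ey,[0,0,-1]]).as_rotvec()
E
python3 - <<'E'
from cell import ctrl,kin,cams
from p import *; import cv2
q0=ctrl.current_qpos();t=P.copy();t[2]=.2
c=[(np.abs(np.array(q)-q0).max(),s,q) for s in(1,-1) for q in[kin.ik(t,ori(s))] if q is not None]
_,s,q=min(c,key=lambda e:e[0]);print("sign",s,np.round(q,2))
ctrl.move_gripper(0.0)
ctrl.goto(t,ori(s));f0=np.array(ctrl.current_contact_force())
t[2]=.105;ctrl.line_to(t,rate=.08)
print(ctrl.current_position(),ctrl.current_contact_force())
t[2]=.082;hit=ctrl.line_to(t,rate=.015,stop_force=2.5)
print("contact",hit,ctrl.current_position(),f0,ctrl.current_contact_force(),ctrl.current_time_s(),ctrl.current_opening())
a=[]
for n,u,v in(("top",290,150),("scene",95,140)):
    im=cams.snapshot(n)["color"][v:v+100,u:u+130,::-1];a.append(cv2.resize(im,None,fx=3,fy=3))
cv2.imwrite("pics/contact.png",np.hstack(a))
E
```

```text
sign -1 [-0.5   0.46  1.43 -0.    1.25  0.97]
[ 0.53686003 -0.20670462  0.10558177] [-0.04008159  0.3693006   0.51717938]
contact True [ 0.53635037 -0.20649254  0.09209886] [ 0.34328522  0.13340678 -0.47251807] [-1.29992077  0.07265474  4.08880839] 4.6083 0.00021060825599308953
```

View pics/contact.png

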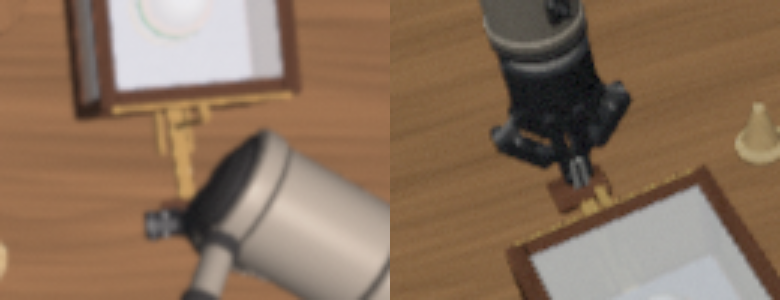

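The fingertips are on the middle of the paddle, and contact came at z = 0.092 as predicted. The arm is well clear of the lid and the cone. Now I press down to the stop, which should come at about z = 0.032–0.034.

Run:
```python
from cell import ctrl,kin,cams
from p import *; import cv2
t=P-0.004*ex;t[2]=.060
print(ctrl.line_to(t,rate=.03,stop_force=30),ctrl.current_position(),ctrl.current_contact_force())
t=P-0.003*ex;t[2]=.025
print(ctrl.line_to(t,rate=.02,stop_force=14),ctrl.current_position(),ctrl.current_contact_force(),ctrl.current_time_s())
ctrl.pause(.3)
print(ctrl.current_position(),ctrl.current_contact_force())
cv2.imwrite("pics/open.png",cams.snapshot("scene")["color"][100:340,60:380,::-1])
```

```text
False [ 0.53247855 -0.2068047   0.06010788] [-3.35920605 -0.74489124  4.03142518]
True [ 0.53420842 -0.20689086  0.03209798] [-2.00844117  1.51897152  9.04467146] 7.2417
[ 0.53416391 -0.20689074  0.03205656] [-2.45854526  0.89691747  8.18011323]
```

View pics/open.png

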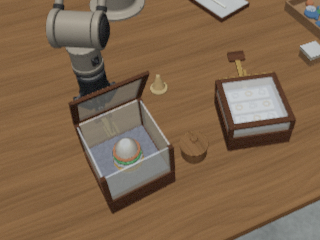

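The lid stands wide open, and the press stopped at z = 0.032 with a sharp rise in force, as expected at the stop. I'll nudge a little more to confirm it is the stop, hold, and then ease up.

Run:
```python
from cell import ctrl,kin,cams
from p import *; import cv2
p=np.array(ctrl.current_position());p[2]-=.0012
print(ctrl.line_to(p,rate=.005,stop_force=15),ctrl.current_position(),ctrl.current_contact_force())
ctrl.pause(2.8);print(ctrl.current_position(),ctrl.current_contact_force(),ctrl.current_time_s())
t=P-0.004*ex;t[2]=.060;ctrl.line_to(t,rate=.015);print(ctrl.current_position(),ctrl.current_contact_force())
t=P.copy();t[2]=.097;ctrl.line_to(t,rate=.012);print(ctrl.current_position(),ctrl.current_contact_force())
t[2]=.2;ctrl.line_to(t,rate=.06)
t=t-.1*ex;t[2]=.25;ctrl.line_to(t,rate=.1)
ctrl.pause(.5);print(ctrl.current_position(),ctrl.current_contact_force(),ctrl.current_time_s())
S=cams.snapshot("scene")["color"];T=cams.snapshot("top")["color"]
import pickle
d=pickle.load(open("s0.pkl","rb"));h=lambda i:i[90:330,90:410,::-1]
cv2.imwrite("pics/end.png",np.hstack([h(S),cv2.absdiff(h(S),h(d["scene"]["color"]))*2]))
cv2.imwrite("pics/end_top.png",np.hstack([T[100:260,80:420,::-1],cv2.absdiff(T,d["top"]["color"])[100:260,80:420]*2]))
```

```text
False [ 0.53422341 -0.20695108  0.03193408] [-3.98232893  2.42125274 12.56844832]
[ 0.53424646 -0.20693471  0.03194641] [-3.26212483  2.39919268 12.8696382 ] 10.6583
[ 0.53292075 -0.20699713  0.06010063] [1.57670982 0.66960364 2.86230995]
[ 0.53650148 -0.20647765  0.09698873] [ 0.96421086 -0.4949843  -0.28658513]
[ 0.43702324 -0.21648647  0.24994645] [-0.46808     0.11220184 -0.00271566] 19.6333
```

View pics/end.png

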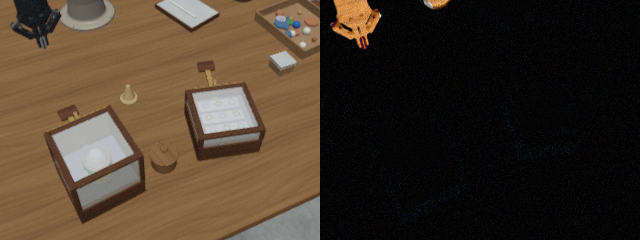

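View pics/end_top.png

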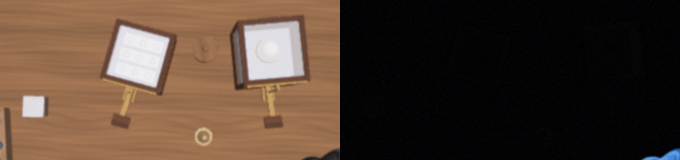

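The extra push moved the tip only 0.15 mm while the force rose, so the lever was at its stop. Both end views match the start apart from the robot itself: lids shut, levers up, pot, cone and box unmoved. Handing in.

```bash
python3 -c "
from cell import ctrl
ctrl.sign_off();print(ctrl.current_time_s())"
```

```text
the job is handed in; nothing more can be done
the job is handed in; nothing more can be done
```

I pressed the tall case's lever down to its stop with the closed fingertips and held it for about 3 s with the lid wide open. I then let it rise at about 12–15 mm/s, moved clear and handed the job in; the last clock reading before that was 19.6 s of the 45 s allowed.

- **Contact:** the fingers met the paddle at z = 0.092, as predicted.
- **Fully open:** at the bottom (z = 0.032), a further 1.2 mm push moved the tip only 0.15 mm and raised the force from 8 to 12.6 N, so the lever was at its stop.
- **End state:** the before/after pictures from both cameras differ only where the robot is. Both lids are shut, both levers are up, and the pot, cone and box have not moved. The tool force was near zero.

No check failed or disagreed. The lid angle and closing speed could not be read directly, so I inferred them from the tip position, its speed and the pictures.

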